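# Take the primed tube piece off the drying bar and lay it in its welding nest

## Robot

A 6-joint arm with a two-finger parallel gripper is mounted at the origin on the work surface. World frame = base frame: x ahead of the robot, y to its left, z up, the work surface at z = 0. Lengths are in m, angles in rad, forces in N, time in s.
With the tool pointing down it reaches from about 0.4 to 0.825 m from the base axis. Payload 7 kg.
Tool frame: the origin (TCP) lies on the front face of the gripper's body, between the roots of the fingers; the fingertips stand 66 mm ahead of it and the grasp point (between the pads) lies 47 mm ahead of it; z points along the fingers, y is the line along which they close (so a half turn about z gives the same grasp; the last joint's range is limited). The gripper opens to 88 mm and grips with 3 to 60 N. Pads are 19 mm wide; open, the fingers measure 130 mm over their backs; the gripper's body (78 mm by 193 mm) begins 47 mm behind the grasp point.
Start: joints at [-1.038, 0.359, 0.012, 0, -1.224, -0.288], TCP at [0.164, -0.655, 0.292] pointing down, gripper open.
Joint ranges: [-3.07, 3.07], [-1.43, 2.12], [-1.02, 1.25], [-3.03, 1.67], [-3.05, -0], [-3.03, 3.03]. Speed limits (rad/s): [2.39, 2.39, 3.01, 3.14, 3.14, 3.14].

## Interface

Orientations are given as [roll, pitch, yaw] about the fixed x, y, z axes, in that order (R = Rz(yaw) Ry(pitch) Rx(roll)).
In Python, from station import arm gives the robot as it stands. The module is installed in compiled form; this text tells all that it offers.
- The arm moves only by the tool move_arm, never from a script. Its argument "increments" is a list of rows, each an object of numbers: "jaw": the gripper command: -1 is shut, 1 is fully open, values between are in proportion; "dx", "dy", "dz": the shift along the tool's x, y, z in m; "twist": the turn about the tool's z in rad. A call has 1 to 12 rows; each row shifts and turns the commanded pose from where the row before left it, along the tool's axes as they then stand; what a row does not reach is not made up. A row lasts 1/12 s, in which the tool goes at most 41.7 mm and 7.16 degrees, less where a joint would pass 70% of its speed; a pose out of reach is approached as far as the arm can. A call is refused whole if a number of a shift passes 0.0417 or a number of a turn 0.125, either way. A call with a gripper value outside its range is refused whole. The fingers move at their own pace and stop on an object; "force" is the grip in N (left out, the last holds). Time passes only in rows, so rows that do not move let the fingers close. It gives the time, the measured TCP pose, the force, the opening and the grip force at its end, in the units of the state.
- arm.get_state(): the state, without advancing time (a new reading comes with each control period).
- arm.grab_frame(name): name is "scene" or "top"; returns the picture (480x640x3 uint8, blue, green, red); there is no depth.
- arm.camera_info(name): a dict with "K" (3x3 intrinsics, pixels), "extrinsics" (4x4, takes a point from camera to world coordinates). Camera axes: x right, y down, z forward; pixel columns grow to the right and rows downward; lengths in m; the calibration is good to about 2 mm. A picture is of the moment at which its call begins. camera_info takes no time and is no camera call.
- arm.job_done(): hands the job in; it is judged then, once.
Trained networks look in the newest picture that a camera, given by its name, has taken for a name from the list of things; names that differ only in an ending like _2 or _b are one class to them, and where a whole thing is asked for, a point or a joint stands for the part that bears it (a point fixed in the world has none). Each returns a list of dicts, best first, with "score" (0 to 1); they miss things now and then, are a little off and sometimes report something else, mostly with a low value. They report only what shows in the picture. A call takes as long as a camera call. They do not tell look-alikes from the thing itself.
- arm.find_in(camera, name): "position" ([x, y, z] in m, in world coordinates, good to about 4 mm: the middle of the surface that is visible of it).
- arm.silhouettes(camera, name): "pixels" (480x640 bool, what is visible of it).
- arm.pinpoint(camera, name): "position" ([x, y, z] in m, in world coordinates, good to about 4 mm: a listed point, or the origin of a listed thing).
The state is a dict: "t": time; "q": joint angles; "qd": joint speeds; "joint_efforts": joint torques, N m; "eef_pos": TCP position; "ee_rot": TCP orientation; "force": force on the tool from outside, world axes, zero at the start; "moment": the same for the moment, N m; "width": finger opening in m; "gripper_force": force on a finger pad.
Only numpy, scipy, OpenCV 4.12 (cv2) and the standard library are available. Lean on these libraries where they do the work, as an engineer would, in place of code of your own. Each camera call takes 0.05 s, during which the arm holds its last target. There are 200 camera calls.

## Task

Slide the red-primed piece of square tube off the open end of the horizontal bar and set it down, without dropping it, flat inside the empty, shallow blue tray, lengthwise and square with the tray's sides. Leave the bare steel tube piece where it hangs on the bar, and let go of the red piece.

Things in the scene. Friction and masses are not known exactly. Their poses are not given: they have to be found in the camera images.
- red_tube: Red square steel tube piece, open ends: 70 mm long, 40 x 40 mm outside, 32 x 32 mm inside, 0.2 to 0.4 kg. Loose, hung on the bar near its open end: its top wall rests on the bar, its centre 7 mm below the bar's axis. Origin at the tube's centre (mid-length, on its axis); x along the tube, y across, z up. Its sides are free to be gripped across y from above (40 mm wide).
- bar_stand: Fixed grey steel upright (70 mm wide, 165 mm high, a red-gripped clamp behind) with a fixed smooth round level bar, 18 mm in diameter, 230 mm long. Origin on the table under the bar's root; x along the bar towards its open end, z up. Bar axis 130 mm above the table, from x = 0 (fixed in the upright) to x = 230 mm (open end, plain). The upright lies at x below 0.
- blue_nest: Fixed shallow blue steel tray, empty: 112 x 82 mm outside; inner floor 100 mm (x) by 70 mm (y), 6 mm above the table; low rim all round, 6 mm wide, 6 mm above the floor. Origin at the centre of its underside on the table; x along its longer side, z up. A yellow tray of the same size beside it, holding a bare tube, is not to be used; either may be the nearer.
- bare_tube: Unpainted grey steel square tube piece, 60 mm long, 40 x 40 mm outside, hanging loose on the same bar between the upright and the red piece, clear of both. Origin at the tube's centre, x along it, z up. It must stay where it is.
There are look-alikes about, which are no part of the job. Of the things that look like the red_tube, the smallest one is meant.

How it is judged:
On the way, in this order (a step that is already met when the one before it is completed fails the run):
1. the red piece is carried clear of the bar's open end (its centre over 40 mm beyond the end, over 60 mm above the table) in the fingers (x of red_tube in the frame of bar_stand above 0.27 m and height (world z) of red_tube above 0.06 m and contact force between the fingers and red_tube above 0.5 N), for 0.1 s.
2. the red piece is lowered into the blue nest while still held, its centre within 12 mm of its resting height (x of red_tube in the frame of blue_nest between -0.02 and 0.02 m and y of red_tube in the frame of blue_nest between -0.02 and 0.02 m and angle between the x axis of red_tube and the x axis of blue_nest, either way round below 0.26 rad and z of red_tube in the frame of blue_nest below 0.038 m and contact force between the fingers and red_tube above 0.5 N), for 0.05 s.
At the end, for the whole second after the job is handed in: The red piece lies flat on the blue nest's floor (centre 21 to 30 mm above the table, within 20 mm of the nest's centre along each nest axis), its length within 0.26 rad of the nest's long axis, at rest and released; the bare piece still hangs on the bar near the upright (x of red_tube in the frame of blue_nest between -0.02 and 0.02 m and y of red_tube in the frame of blue_nest between -0.02 and 0.02 m and angle between the x axis of red_tube and the x axis of blue_nest, either way round below 0.26 rad and z of red_tube in the frame of blue_nest between 0.021 and 0.03 m and linear speed of red_tube below 0.02 m/s and x of bare_tube in the frame of bar_stand between 0.025 and 0.1 m and z of bare_tube in the frame of bar_stand between 0.1 and 0.15 m and y of bare_tube in the frame of bar_stand between -0.02 and 0.02 m); the robot touches nothing.
It fails at once if the bare tube piece is shifted more than 30 mm (distance of bare_tube from where it was at the start of the episode above 0.03 m).
It also fails if it takes over 35 s, if anything falls off the work surface, if the arm or the gripper's body presses on something with over 40 N, if the wrist force passes 120 N, or if a joint passes its speed limit or range.

## Working session

There is one attempt and no reset: what is moved stays moved. The work goes in short steps, Python scripts to look and compute and a tool call to move; the robot and the scene stay as the last step left them, time stands still between calls to the robot, and variables do not carry over. Pictures are saved under pics/ and viewed, at most 10 in all, crops included, and the job is handed in when it is done.

Besides the shell and the picture viewer there is one more tool, called after ">>>" by a JSON object that holds its "api" and its "payload". move_arm: Moves the arm, as the interface text tells. Its arguments: {"type":"object","properties":{"increments":{"type":"array"},"force":{"type":"number"}},"required":["increments"]}

```bash
mkdir -p pics
python3 - <<'E'
from station import arm
import cv2,numpy as np
s=arm.get_state();print(s['t'],s['eef_pos'],s['ee_rot'],s['width'])
for c in("scene","top"):
    cv2.imwrite(f"pics/{c}0.png",arm.grab_frame(c))
    print(c,np.round(arm.camera_info(c)["extrinsics"],3).tolist(),np.round(arm.camera_info(c)["K"],1).tolist())
    for n in("red_tube","bar_stand","blue_nest","bare_tube"):
        print(c,n,[(np.round(d["position"],3).tolist(),round(d["score"],2)) for d in arm.pinpoint(c,n)])
E
```

```text
0.0 [ 0.16347761 -0.65449357  0.29119465] [ 3.13987024e+00 -1.50618432e-04 -2.89692302e+00] 0.0873179428792157
scene [[0.064, 0.691, -0.72, 1.048], [0.998, -0.043, 0.047, 0.002], [0.001, -0.722, -0.692, 0.569], [0.0, 0.0, 0.0, 1.0]] [[448.0, 0.0, 316.3], [0.0, 448.0, 239.9], [0.0, 0.0, 1.0]]
scene red_tube [([0.663, 0.145, 0.023], 0.94), ([0.565, 0.101, 0.126], 0.93), ([0.462, 0.045, 0.026], 0.84)]
scene bar_stand [([0.555, 0.268, 0.002], 0.82)]
scene blue_nest [([0.618, -0.191, 0.0], 0.93)]
scene bare_tube [([0.558, 0.232, 0.12], 0.87)]
top [[0.018, -0.995, 0.101, 0.483], [-1.0, -0.02, -0.011, 0.014], [0.013, -0.101, -0.995, 0.955], [0.0, 0.0, 0.0, 1.0]] [[463.3, 0.0, 325.7], [0.0, 463.3, 243.8], [0.0, 0.0, 1.0]]
top red_tube [([0.662, 0.146, 0.027], 0.76), ([0.57, 0.094, 0.125], 0.62), ([0.462, 0.049, 0.028], 0.61)]
top bar_stand [([0.553, 0.267, 0.002], 0.68)]
top blue_nest [([0.62, -0.192, 0.003], 0.61)]
top bare_tube [([0.558, 0.231, 0.128], 0.94)]
```

View pics/scene0.png

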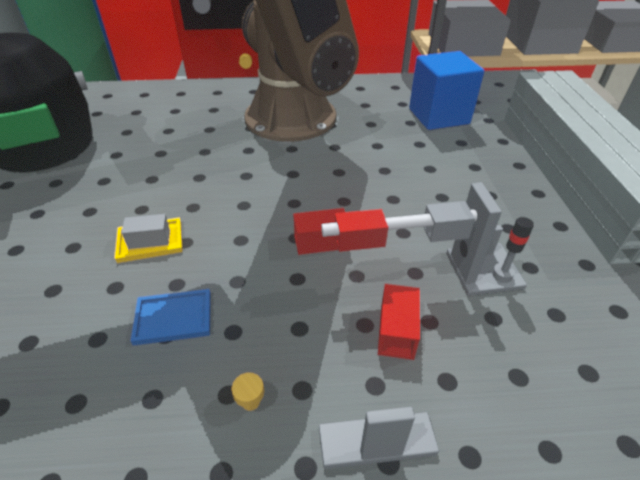

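View pics/top0.png

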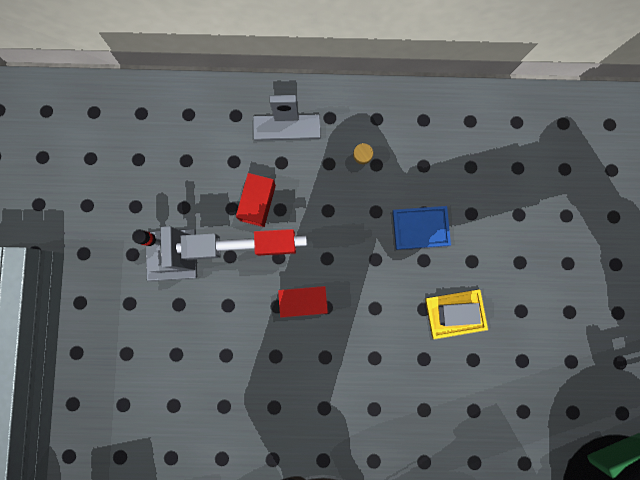

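The scene view shows the hung red tube at about (340,230) and the bar end at (330,230). In the top view the tube is at (275,242), the bar end at (306,241), and the blue tray at (421,228). Two larger red blocks lie on the table. Next I measure the axes.

```bash
cat > h.py <<'E'
from station import arm
import cv2,numpy as np
def ray(c,uv,z):
    i=arm.camera_info(c);E=np.array(i["extrinsics"]);K=np.array(i["K"])
    d=E[:3,:3]@np.linalg.solve(K,[uv[0],uv[1],1.]);o=E[:3,3]
    return o+d*(z-o[2])/d[2]
def rect(m,z,c="top"):
    cs,_=cv2.findContours(m.astype(np.uint8),cv2.RETR_EXTERNAL,cv2.CHAIN_APPROX_NONE)
    k=max(cs,key=cv2.contourArea)[:,0]
    P=np.array([ray(c,p,z)[:2] for p in k])
    r=cv2.minAreaRect((P*1000).astype(np.float32))
    b=cv2.boxPoints(r);e=b[1]-b[0];f=b[2]-b[1]
    if np.linalg.norm(f)>np.linalg.norm(e): e=f
    return np.round(r[0],1),np.round(r[1],1),round(float(np.arctan2(e[1],e[0])),3)
E
python3 - <<'E'
from h import *
im=arm.grab_frame("top")
for n,z in(("red_tube",.143),("bare_tube",.143),("blue_nest",.012)):
    for d in arm.silhouettes("top",n): print(n,round(d["score"],2),*rect(d["pixels"],z), d["pixels"].sum())
hsv=cv2.cvtColor(im,cv2.COLOR_BGR2HSV)
blue=cv2.inRange(hsv,(100,120,40),(130,255,255));blue[:,:350]=0;blue[:150]=0;blue[300:]=0
print("blue col",*rect(blue>0,.012))
red=cv2.inRange(hsv,(0,150,60),(8,255,255))|cv2.inRange(hsv,(172,150,60),(180,255,255));red[:226]=0;red[262:]=0;red[:,:240]=0;red[:,340:]=0
print("red col",*rect(red>0,.143))
# bar: bright pixels
g=cv2.cvtColor(im,cv2.COLOR_BGR2GRAY)
bar=((g>170)&(hsv[...,1]<60));bar[:232]=0;bar[254:]=0;bar[:,:214]=0;bar[:,325:]=0
v,u=np.nonzero(bar)
W=np.array([ray("top",(a,b),.137) for a,b in zip(u,v)])
print(len(u),u.min(),u.max(),"bar y range",W[:,1].min(),W[:,1].max(),"fit x=a*y+b",np.polyfit(W[:,1],W[:,0],1))
big=cv2.resize(im[190:280,130:350],None,fx=3.6,fy=3.6,interpolation=cv2.INTER_CUBIC);cv2.imwrite("pics/crop.png",big)
E
```

```text
red_tube 0.96 [641.9 130.8] [55.5 87.8] -0.245 1463
red_tube 0.58 [464.4  43.7] [47.  82.4] -1.469 1283
red_tube 0.55 [567.8  96.3] [44.9 73.5] -1.489 1016
blue_nest 0.65 [ 617.  -191.6] [ 84.2 116. ] -1.501 2213
blue col [ 616.8 -192.6] [ 83.3 113.8] -1.474
red col [566.5  95.1] [43.  71.2] -1.493
395 216 306 bar y range 0.03970541990882104 0.1988866353228082 fit x=a*y+b [-0.07699179  0.57382316]
```

View pics/crop.png

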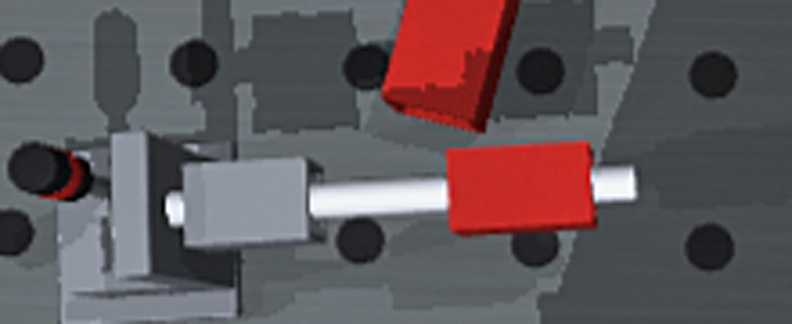

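The tube's size and height fit (71×43 mm, centre ≈ (0.567, 0.096)). Its axis is at yaw −1.493, the bar end is near y = 0.040, and the tray is at (0.617, −0.192) with nearly the same yaw. The fingers are too thick to go down beside the tube inside the rim, so I'll grip 10 mm above the tube's centre. I turn the tool first.

>>> {"api": "move_arm", "payload": {"increments": [{"jaw": 1, "twist": -0.117}, {"jaw": 1, "twist": -0.117}, {"jaw": 1, "twist": -0.117}, {"jaw": 1, "twist": -0.117}, {"jaw": 1, "twist": -0.117}, {"jaw": 1, "twist": -0.117}, {"jaw": 1, "twist": -0.117}, {"jaw": 1, "twist": -0.117}, {"jaw": 1, "twist": -0.117}, {"jaw": 1, "twist": -0.117}, {"jaw": 1, "twist": -0.117}, {"jaw": 1, "twist": -0.117}], "force": 25}}

```text
$.increments[0]: bad value
```

>>> {"api": "move_arm", "payload": {"increments": [{"jaw": 1, "dx": 0, "dy": 0, "dz": 0, "twist": -0.117}, {"jaw": 1, "dx": 0, "dy": 0, "dz": 0, "twist": -0.117}, {"jaw": 1, "dx": 0, "dy": 0, "dz": 0, "twist": -0.117}, {"jaw": 1, "dx": 0, "dy": 0, "dz": 0, "twist": -0.117}, {"jaw": 1, "dx": 0, "dy": 0, "dz": 0, "twist": -0.117}, {"jaw": 1, "dx": 0, "dy": 0, "dz": 0, "twist": -0.117}, {"jaw": 1, "dx": 0, "dy": 0, "dz": 0, "twist": -0.117}, {"jaw": 1, "dx": 0, "dy": 0, "dz": 0, "twist": -0.117}, {"jaw": 1, "dx": 0, "dy": 0, "dz": 0, "twist": -0.117}, {"jaw": 1, "dx": 0, "dy": 0, "dz": 0, "twist": -0.117}, {"jaw": 1, "dx": 0, "dy": 0, "dz": 0, "twist": -0.117}, {"jaw": 1, "dx": 0, "dy": 0, "dz": 0, "twist": -0.117}], "force": 25}}

```text
t: 1.7
eef_pos: [0.1636, -0.6548, 0.2922]
ee_rot: [-3.142, -0.0, -1.487]
force: [-0.8, -0.7, -0.2]
width: 0.0879
gripper_force: 0.0
```

>>> {"api": "move_arm", "payload": {"increments": [{"jaw": 1, "dx": -0.03, "dy": -0.0192, "dz": 0, "twist": 0}, {"jaw": 1, "dx": -0.03, "dy": -0.0192, "dz": 0, "twist": 0}, {"jaw": 1, "dx": -0.03, "dy": -0.0192, "dz": 0, "twist": 0}, {"jaw": 1, "dx": -0.03, "dy": -0.0192, "dz": 0, "twist": 0}, {"jaw": 1, "dx": -0.03, "dy": -0.0192, "dz": 0, "twist": 0}, {"jaw": 1, "dx": -0.03, "dy": -0.0192, "dz": 0, "twist": 0}, {"jaw": 1, "dx": -0.03, "dy": -0.0192, "dz": 0, "twist": 0}, {"jaw": 1, "dx": -0.03, "dy": -0.0192, "dz": 0, "twist": 0}, {"jaw": 1, "dx": -0.03, "dy": -0.0192, "dz": 0, "twist": 0}, {"jaw": 1, "dx": -0.03, "dy": -0.0192, "dz": 0, "twist": 0}, {"jaw": 1, "dx": -0.03, "dy": -0.0192, "dz": 0, "twist": 0}, {"jaw": 1, "dx": -0.03, "dy": -0.0192, "dz": 0, "twist": 0}]}}

```text
t: 2.7
eef_pos: [0.3656, -0.2764, 0.2926]
ee_rot: [-3.141, -0.0, -1.493]
force: [1.3, 0.0, -0.6]
width: 0.0874
gripper_force: 0.0
```

>>> {"api": "move_arm", "payload": {"increments": [{"jaw": 1, "dx": -0.029, "dy": -0.019, "dz": 0, "twist": 0}, {"jaw": 1, "dx": -0.029, "dy": -0.019, "dz": 0, "twist": 0}, {"jaw": 1, "dx": -0.029, "dy": -0.019, "dz": 0, "twist": 0}, {"jaw": 1, "dx": -0.029, "dy": -0.019, "dz": 0, "twist": 0}, {"jaw": 1, "dx": -0.029, "dy": -0.019, "dz": 0, "twist": 0}, {"jaw": 1, "dx": -0.029, "dy": -0.019, "dz": 0, "twist": 0}, {"jaw": 1, "dx": -0.029, "dy": -0.019, "dz": 0, "twist": 0}, {"jaw": 1, "dx": -0.029, "dy": -0.019, "dz": 0, "twist": 0}, {"jaw": 1, "dx": -0.029, "dy": -0.019, "dz": 0, "twist": 0}, {"jaw": 1, "dx": -0.029, "dy": -0.019, "dz": 0, "twist": 0}, {"jaw": 1, "dx": -0.029, "dy": -0.019, "dz": 0, "twist": 0}, {"jaw": 1, "dx": 0, "dy": 0, "dz": 0, "twist": 0}]}}

```text
t: 3.7
eef_pos: [0.5513, 0.0606, 0.2918]
ee_rot: [-3.141, 0.0, -1.49]
force: [1.1, 0.4, 0.4]
width: 0.0884
gripper_force: 0.0
```

>>> {"api": "move_arm", "payload": {"increments": [{"jaw": 1, "dx": -0.017, "dy": -0.009, "dz": 0, "twist": 0}, {"jaw": 1, "dx": -0.017, "dy": -0.009, "dz": 0, "twist": 0}, {"jaw": 1, "dx": 0, "dy": 0, "dz": 0.022, "twist": 0}, {"jaw": 1, "dx": 0, "dy": 0, "dz": 0.022, "twist": 0}, {"jaw": 1, "dx": 0, "dy": 0, "dz": 0.022, "twist": 0}, {"jaw": 1, "dx": 0, "dy": 0, "dz": 0, "twist": 0}, {"jaw": 1, "dx": 0, "dy": 0, "dz": 0, "twist": 0}]}}

```text
t: 4.28
eef_pos: [0.5639, 0.0917, 0.2257]
ee_rot: [3.14, -0.001, -1.493]
force: [-0.0, 0.7, 0.1]
width: 0.0876
gripper_force: 0.0
```

>>> {"api": "move_arm", "payload": {"increments": [{"jaw": 1, "dx": -0.004, "dy": -0.003, "dz": 0, "twist": 0}, {"jaw": 1, "dx": 0, "dy": 0, "dz": 0.015, "twist": 0}, {"jaw": 1, "dx": 0, "dy": 0, "dz": 0.015, "twist": 0}, {"jaw": 1, "dx": 0, "dy": 0, "dz": 0.015, "twist": 0}, {"jaw": 1, "dx": 0, "dy": 0, "dz": 0, "twist": 0}, {"jaw": 1, "dx": 0, "dy": 0, "dz": 0, "twist": 0}]}}

```text
t: 4.78
eef_pos: [0.5674, 0.0961, 0.1822]
ee_rot: [-3.141, -0.0, -1.493]
force: [-0.2, -0.6, 1.3]
width: 0.0876
gripper_force: 0.0
```

>>> {"api": "move_arm", "payload": {"increments": [{"jaw": 1, "dx": 0, "dy": 0, "dz": 0.003, "twist": 0}, {"jaw": 0.1, "dx": 0, "dy": 0, "dz": 0, "twist": 0}, {"jaw": 0.1, "dx": 0, "dy": 0, "dz": 0, "twist": 0}, {"jaw": 0.1, "dx": 0, "dy": 0, "dz": 0, "twist": 0}, {"jaw": -0.3, "dx": 0, "dy": 0, "dz": 0, "twist": 0}, {"jaw": -1, "dx": 0, "dy": 0, "dz": 0, "twist": 0}, {"jaw": -1, "dx": 0, "dy": 0, "dz": 0, "twist": 0}, {"jaw": -1, "dx": 0, "dy": 0, "dz": 0, "twist": 0}, {"jaw": -1, "dx": 0, "dy": 0, "dz": 0, "twist": 0}, {"jaw": -1, "dx": 0, "dy": 0, "dz": 0, "twist": 0}], "force": 30}}

```text
t: 5.62
eef_pos: [0.5669, 0.0959, 0.1782]
ee_rot: [-3.141, 0.0, -1.493]
force: [0.8, 1.1, -0.6]
width: 0.0395
gripper_force: 30.0
```

Gripped at 39.5 mm. I lift 7 mm so the bar is centred in the bore, then slide it off.

>>> {"api": "move_arm", "payload": {"increments": [{"jaw": -1, "dx": 0, "dy": 0, "dz": -0.004, "twist": 0}, {"jaw": -1, "dx": 0, "dy": 0, "dz": -0.003, "twist": 0}, {"jaw": -1, "dx": 0, "dy": 0, "dz": 0, "twist": 0}, {"jaw": -1, "dx": 0.006, "dy": 0, "dz": 0, "twist": 0}, {"jaw": -1, "dx": 0.006, "dy": 0, "dz": 0, "twist": 0}, {"jaw": -1, "dx": 0, "dy": 0, "dz": 0, "twist": 0}]}}

```text
t: 6.12
eef_pos: [0.5673, 0.0827, 0.1849]
ee_rot: [3.141, -0.0, -1.493]
force: [0.4, 0.4, -3.5]
width: 0.0397
gripper_force: 30.0
```

>>> {"api": "move_arm", "payload": {"increments": [{"jaw": -1, "dx": 0.012, "dy": 0, "dz": 0, "twist": 0}, {"jaw": -1, "dx": 0.012, "dy": 0, "dz": 0, "twist": 0}, {"jaw": -1, "dx": 0.012, "dy": 0, "dz": 0, "twist": 0}, {"jaw": -1, "dx": 0.012, "dy": 0, "dz": 0, "twist": 0}, {"jaw": -1, "dx": 0.012, "dy": 0, "dz": 0, "twist": 0}, {"jaw": -1, "dx": 0.012, "dy": 0, "dz": 0, "twist": 0}, {"jaw": -1, "dx": 0.012, "dy": 0, "dz": 0, "twist": 0}, {"jaw": -1, "dx": 0.012, "dy": 0, "dz": 0, "twist": 0}, {"jaw": -1, "dx": 0.012, "dy": 0, "dz": 0, "twist": 0}, {"jaw": -1, "dx": 0.012, "dy": 0, "dz": 0, "twist": 0}, {"jaw": -1, "dx": 0, "dy": 0, "dz": 0, "twist": 0}, {"jaw": -1, "dx": 0, "dy": 0, "dz": 0, "twist": 0}]}}

```text
t: 7.12
eef_pos: [0.577, -0.0367, 0.1851]
ee_rot: [3.141, 0.0, -1.494]
force: [-0.4, 0.8, -2.0]
width: 0.0399
gripper_force: 30.0
```

>>> {"api": "move_arm", "payload": {"increments": [{"jaw": -1, "dx": 0.0198, "dy": -0.0035, "dz": 0, "twist": 0}, {"jaw": -1, "dx": 0.0198, "dy": -0.0035, "dz": 0, "twist": 0}, {"jaw": -1, "dx": 0.0198, "dy": -0.0035, "dz": 0, "twist": 0}, {"jaw": -1, "dx": 0.0198, "dy": -0.0035, "dz": 0, "twist": 0}, {"jaw": -1, "dx": 0.0198, "dy": -0.0035, "dz": 0, "twist": 0}, {"jaw": -1, "dx": 0.0198, "dy": -0.0035, "dz": 0, "twist": 0}, {"jaw": -1, "dx": 0.0198, "dy": -0.0035, "dz": 0, "twist": 0}, {"jaw": -1, "dx": 0.0198, "dy": -0.0035, "dz": 0, "twist": 0}, {"jaw": -1, "dx": 0, "dy": 0, "dz": 0.02, "twist": 0}, {"jaw": -1, "dx": 0, "dy": 0, "dz": 0.02, "twist": 0}, {"jaw": -1, "dx": 0, "dy": 0, "dz": 0, "twist": 0}, {"jaw": -1, "dx": 0, "dy": 0, "dz": 0, "twist": 0}]}}

```text
t: 8.12
eef_pos: [0.6166, -0.1912, 0.1442]
ee_rot: [3.139, 0.0, -1.492]
force: [1.2, -0.2, -2.5]
width: 0.0404
gripper_force: 30.0
```

Run:
```python
from h import *
cv2.imwrite("pics/scene1.png",arm.grab_frame("scene"))
for d in arm.pinpoint("scene","red_tube"):print(np.round(d["position"],3),d["score"])
s=arm.get_state();print(s["eef_pos"],s["force"])
```

```text
[ 0.617 -0.188  0.09 ] 0.86
[0.463 0.045 0.027] 0.76
[0.664 0.145 0.025] 0.7
[ 0.61799597 -0.19123581  0.14622441] [ 0.30249284  0.74712017 -2.52621341]
```

View pics/scene1.png

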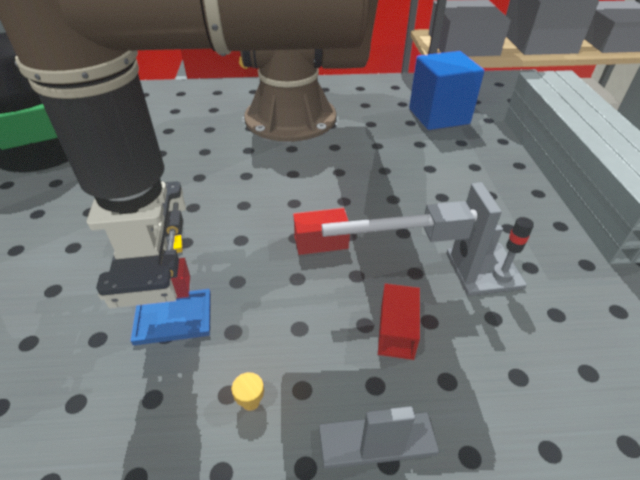

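The red tube is held at about (182,280) over the blue tray, and the bare tube still hangs on the bar at (450,220). I lower it now.

>>> {"api": "move_arm", "payload": {"increments": [{"jaw": -1, "dx": 0, "dy": 0, "dz": 0.014, "twist": 0}, {"jaw": -1, "dx": 0, "dy": 0, "dz": 0.014, "twist": 0}, {"jaw": -1, "dx": 0, "dy": 0, "dz": 0.014, "twist": 0}, {"jaw": -1, "dx": 0, "dy": 0, "dz": 0.012, "twist": 0}, {"jaw": -1, "dx": 0, "dy": 0, "dz": 0.004, "twist": 0}, {"jaw": -1, "dx": 0, "dy": 0, "dz": 0, "twist": 0}, {"jaw": -1, "dx": 0, "dy": 0, "dz": 0, "twist": 0}]}}

```text
t: 8.8
eef_pos: [0.6178, -0.1915, 0.0879]
ee_rot: [-3.141, -0.0, -1.492]
force: [0.1, -0.3, -3.9]
width: 0.0397
gripper_force: 30.0
```

>>> {"api": "move_arm", "payload": {"increments": [{"jaw": -1, "dx": 0, "dy": 0, "dz": 0.002, "twist": 0}, {"jaw": -1, "dx": 0, "dy": 0, "dz": 0.002, "twist": 0}, {"jaw": -1, "dx": 0, "dy": 0, "dz": 0.001, "twist": 0}, {"jaw": -1, "dx": 0, "dy": 0, "dz": 0, "twist": 0}, {"jaw": -1, "dx": 0, "dy": 0, "dz": 0, "twist": 0}]}}

```text
t: 9.22
eef_pos: [0.6173, -0.1915, 0.0823]
ee_rot: [-3.141, -0.0, -1.493]
force: [0.2, 0.2, -3.2]
width: 0.04
gripper_force: 30.0
```

>>> {"api": "move_arm", "payload": {"increments": [{"jaw": -1, "dx": 0, "dy": 0, "dz": 0.001, "twist": 0}, {"jaw": -1, "dx": 0, "dy": 0, "dz": 0, "twist": 0}, {"jaw": -1, "dx": 0, "dy": 0, "dz": 0, "twist": 0}]}}

```text
t: 9.47
eef_pos: [0.6174, -0.1915, 0.0813]
ee_rot: [-3.141, -0.0, -1.493]
force: [-0.3, -0.4, -2.7]
width: 0.0399
gripper_force: 30.0
```

>>> {"api": "move_arm", "payload": {"increments": [{"jaw": -1, "dx": 0, "dy": 0, "dz": 0.001, "twist": 0}, {"jaw": -1, "dx": 0, "dy": 0, "dz": 0, "twist": 0}, {"jaw": -1, "dx": 0, "dy": 0, "dz": 0, "twist": 0}]}}

```text
t: 9.72
eef_pos: [0.6174, -0.1915, 0.0813]
ee_rot: [-3.141, -0.0, -1.492]
force: [-2.7, 0.4, 5.1]
width: 0.0403
gripper_force: 30.0
```

Contact is felt at the expected height. I release with a modest opening and retreat.

>>> {"api": "move_arm", "payload": {"increments": [{"jaw": 0.1, "dx": 0, "dy": 0, "dz": 0, "twist": 0}, {"jaw": 0.3, "dx": 0, "dy": 0, "dz": 0, "twist": 0}, {"jaw": 0.4, "dx": 0, "dy": 0, "dz": 0, "twist": 0}, {"jaw": 0.4, "dx": 0, "dy": 0, "dz": 0, "twist": 0}, {"jaw": 0.4, "dx": 0, "dy": 0, "dz": -0.01, "twist": 0}, {"jaw": 0.4, "dx": 0, "dy": 0, "dz": -0.02, "twist": 0}, {"jaw": 0.4, "dx": 0, "dy": 0, "dz": -0.03, "twist": 0}, {"jaw": 0.4, "dx": 0, "dy": 0, "dz": -0.03, "twist": 0}, {"jaw": 0.4, "dx": 0, "dy": 0, "dz": -0.03, "twist": 0}, {"jaw": 0.4, "dx": 0, "dy": 0, "dz": -0.03, "twist": 0}, {"jaw": 0.4, "dx": 0, "dy": 0, "dz": 0, "twist": 0}, {"jaw": 0.4, "dx": 0, "dy": 0, "dz": 0, "twist": 0}]}}

```text
t: 10.72
eef_pos: [0.6182, -0.1916, 0.2334]
ee_rot: [-3.136, -0.001, -1.493]
force: [0.3, -0.4, -0.5]
width: 0.0612
gripper_force: 0.0
```

Run:
```python
from h import *
cv2.imwrite("pics/scene2.png",arm.grab_frame("scene"))
for n in("red_tube","bare_tube"):
  for d in arm.pinpoint("scene",n):print(n,np.round(d["position"],3),d["score"])
```

```text
red_tube [ 0.616 -0.188  0.026] 0.66
red_tube [0.463 0.046 0.026] 0.66
red_tube [0.663 0.144 0.027] 0.65
bare_tube [0.553 0.229 0.121] 0.92
```

View pics/scene2.png

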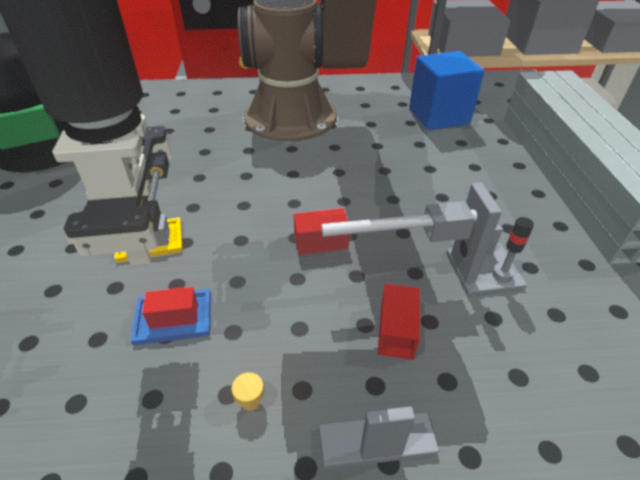

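The red tube lies flat and square in the blue tray at (171,308), and the bare tube still hangs at (450,220). The gripper is clear of both.

```bash
python3 -c "
from station import arm
print(arm.job_done())"
```

```text
the job is handed in; nothing more can be done
None
```

The red tube was slid off the bar and released flat and square in the blue tray, the bare tube still hangs on the bar, and the job is handed in; no verdict came back.

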